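# Load the sole press and trip its start lever

## Robot

A 7-joint arm with a two-finger parallel gripper is mounted at the origin on the work surface. World frame = base frame: x ahead of the robot, y to its left, z up, the work surface at z = 0. Lengths are in mm, angles in rad, forces in N, time in s.
With the tool pointing down it reaches from about 350 to 775 mm from the base axis. Payload 3.1 kg.
Tool frame: the origin (TCP) lies midway between the tips of the shut fingers; the grasp point (between the pads) lies 19 mm behind it; z points along the fingers, y is the line along which they close (so a half turn about z gives the same grasp; the last joint's range is limited). The gripper opens to 85 mm and grips with 20 to 120 N. Pads are 22 mm wide; open, the fingers measure 114 mm over their backs; the gripper's body (76 mm by 85 mm) begins 54 mm behind the grasp point. The pads swing forward as they close: fully open they stand 13 mm farther back than shut.
Start: joints at [-1.268, 0.311, 0.014, 1.512, -0.004, 1.319, -0.027], TCP at [185.878, 517.655, 231.304] pointing down, gripper open.
Joint ranges: [-2.7, 2.7], [-0.3, 1.91], [-1.27, 1.3], [0.12, 2.57], [-1.44, 4.58], [0.2, 2.03], [-3.05, 3.05]. Speed limits (rad/s): [2.79, 2.79, 3.14, 3.14, 3.14, 3.14, 3.14].

## Interface

Orientations are given as a unit quaternion [w, x, y, z].
In Python, from plant import robot gives the robot as it stands. Calls block until the motion is done:
- robot.move_ptp(position, orientation): joint-space move of the TCP to a pose.
- robot.move_linear(position, rot=None, max_speed=150, threshold=None): straight line of the TCP; rot=None keeps the orientation; max_speed is the mean speed in mm/s. With threshold (N) it stops when the force on the tool has changed by that much, and returns True; else False.
- robot.goto_joints(angles): joint-space move.
- robot.open() and robot.gripper_close(): open the fingers fully, or close them until they stop; the grip force is fixed at half the most.
- robot.wait(seconds).
- robot.solve_ik(position, orientation): joint angles nearest the present ones, or None.
- robot.state(): the state.
- robot.grab_frame(name): name is "scene" or "side" or "wrist"; returns the picture (400x640x3 uint8, red, green, blue); there is no depth.
- robot.camera_model(name): a dict with "camera_matrix" (3x3 intrinsics, pixels), "eye" and "rotation" of the camera in the world. Camera axes: x right, y up, looking along -z (the intrinsics and any distortion apply to the point x, -y, -z); pixel columns grow to the right and rows downward; lengths in mm; the calibration is good to about 2 mm. A picture is of the moment at which its call begins: read the wrist's pose just before it. camera_model takes no time and is no camera call; for the wrist camera it gives the pose at the moment of the call.
A pose or a line that the arm cannot do raises robot.IKError and nothing moves.
- robot.close_job(): hands the job in; it is judged then, once.
Trained networks look in the newest picture that a camera, given by its name, has taken for a name from the list of things; names that differ only in an ending like _2 or _b are one class to them, and where a whole thing is asked for, a point or a joint stands for the part that bears it (a point fixed in the world has none). Each returns a list of dicts, best first, with "score" (0 to 1); they miss things now and then, are a little off and sometimes report something else, mostly with a low value. They report only what shows in the picture. A call takes as long as a camera call. They do not tell look-alikes from the thing itself.
- robot.look_for(thing, camera): "xy" ([column, row] in pixels, amid what is visible of it).
- robot.place_of(thing, camera): "xy" ([column, row] in pixels: a listed point, or the origin of a listed thing).
The state is a dict: "t": time; "joint_positions": joint angles; "joint_vel": joint speeds; "joint_torque": joint torques, N m; "ee_pos": TCP position; "orientation": TCP orientation; "wrist_force": force on the tool from outside, world axes, zero at the start; "torque": the same for the moment, N m; "opening": opening from 0.0 (shut) to 1.0 (fully open); "finger_force": force on a finger pad.
Only numpy, scipy, OpenCV 4.12 (cv2) and the standard library are available. Lean on these libraries where they do the work, as an engineer would, in place of code of your own. Each camera call takes 0.05 s, during which the arm holds its last target. There are 200 camera calls.

## Task

Slide the wooden sole form toe first through the gap under the head of the sole press, rubber side up, until its toe is fully home against the back stop. Then swing the sprung start lever on top of the press all the way to its stop and let it spring back; do not work the lever before the form is home. Leave the form in the press and do not disturb the other things on the bench.

Things in the scene. Friction and masses are not known exactly. Their poses are not given: they have to be found in the camera images.
- press: Grey bench sole press, fixed. Origin: on the bench top, midway across, below the front face of the head. x points level into the press (the feed direction), y left seen looking in, z up. All mm below are in this frame. Bed: flat steel plate, top at z = 20, x -230 to 170, y -130 to 130; the part in front of the head (x below 0) is the open infeed.
- mouth (a point): Foot of the gap at the head's front face (press x 0, y 0, z 20). The gap runs straight along x from 0 to 100, is 72 wide (y -36 to 36, between two cheeks) and 55 high (z 20 to 75). Two low guides before it (top at z = 42) flare from 72 wide at x = 0 to 104 wide at x = -32; they end at x = -35, |y| below 60.
- head (a point): Middle of the head's top (press x 50, y 0, z 150). The head is a block over the gap: x 0 to 100, y -75 to 75, z 75 to 150. When the form is home its heel end is level with the head's front face, so the gripper must lean back from under the head to push it the last way.
- stop (a point): Foot of the back stop's face (press x 140, y 0, z 20). The stop is a steel bar, z 20 to 45, behind the head; low rails 72 apart (top at z = 40) lead to it. The toe of the form, when home, shows behind the head against it.
- form: Loose sole-shaped wooden block with thin black rubber on top, 140 long, 35 thick, 0.17-0.34 kg. Origin: centre of underside; x to the toe, z up. From above: flat heel end at x -70; heel part 50 wide to -43 (can be gripped across); step 58 wide to -30; forepart 66 wide to 37; half-round toe of radius 33 ending at 70. Starts on the infeed, toe roughly to the gap.
- form_toe (a point): Tip of the form's toe, at its underside (70 mm ahead of the form's origin).
- form_heel (a point): Middle of the form's flat heel end, half way up (70 mm behind the form's origin, 17.5 mm above its underside).
- lever (a joint): Start lever on the head, rad: 0 at rest, 1.0 at its stop. Positive is counter-clockwise from above: the knob, at rest left (+y of the press) of the middle, swings along the head's front edge to the right (-y). Sprung: returns to 0 when let go; at the knob it takes about 1 N at rest, 3.5 N at the stop.
- pivot (a point): On the lever's vertical turning axis (press x 70, y 0, z 168), on top of the head. A round boss 32 in diameter stands there.
- lever_grip (a point): Point on the axis of the lever's upright black knob, a cylinder 22 in diameter, z 175 to 230 of the press; this point is at z = 208, 85 mm from the turning axis; at rest at press x -4, y 42. The arm, a 12 mm round bar, runs from the pivot to it at z 169 to 181.
- tin: Bystander: flat dark polish tin, 72 mm diameter, 26 mm high; origin under its centre.
- jar: Bystander: amber glass jar, 64 mm diameter, 75 mm high; origin under its centre.
- glue: Bystander: white glue bottle, 56 mm diameter, 140 mm high; origin under its centre.
- hammer: Bystander: hammer lying on the bench, 240 mm long along its x.
- brush: Bystander: brush lying on the bench along its x.
- shoe: Bystander: grey shoe with white sole, 250 mm long along its x, 96 mm high.
There are look-alikes about, which are no part of the job. What is shaped like the form but red or white is not meant.

How it is judged:
By the outcome, as a careful person would: the job done as asked, in the order asked, and still so for the second after the job is handed in, with the robot touching nothing.
It also fails if it takes over 64 s, if anything falls off the work surface, if the arm or the gripper's body presses on something with over 40 N, if the wrist force passes 120 N, or if a joint passes its speed limit or range.

## Working session

There is one attempt and no reset: what is moved stays moved. The work goes in short steps, each a Python script; the robot and the scene stay as the last script left them, time stands still between calls to the robot, and variables do not carry over. Pictures are saved under pics/ and viewed, at most 10 in all, crops included, and the job is handed in when it is done.

```bash
mkdir -p pics; ls; cat > h.py <<'E'
import numpy as np, cv2
from plant import robot
def save(cam,name):
    im=robot.grab_frame(cam); cv2.imwrite(f'pics/{name}.png',np.asarray(im)[:,:,::-1]); return im
def ray(cam,xy):
    m=robot.camera_model(cam); K=np.array(m['camera_matrix'])
    d=m.get('distortion',m.get('dist_coeffs'))
    p=cv2.undistortPoints(np.array([[xy]],float),K,None if d is None else np.array(d,float))[0,0]
    R=np.array(m['rotation']); return np.array(m['eye'],float), R@np.array([p[0],-p[1],-1.])
def onz(cam,xy,z):
    e,d=ray(cam,xy); return e+d*(z-e[2])/d[2]
def proj(cam,P):
    m=robot.camera_model(cam);K=np.array(m['camera_matrix'],float);R=np.array(m['rotation'])
    d=m.get('distortion',m.get('dist_coeffs'))
    c=(np.atleast_2d(P)-np.array(m['eye']))@R*[1,-1,-1]
    return cv2.projectPoints(c.reshape(-1,1,3),np.zeros(3),np.zeros(3),K,None if d is None else np.array(d,float))[0][:,0]
E
python3 - <<'E'
from h import *
for c in('scene','side'):
    save(c,c+'0'); m=robot.camera_model(c); print(c,m)
    for n in('mouth','head','stop','pivot','lever_grip','form_toe','form_heel','form'):
        print(n,[(np.round(r['xy'],1).tolist(),round(r['score'],2)) for r in robot.place_of(n,c)][:4])
a=cv2.imread('pics/scene0.png');b=cv2.imread('pics/side0.png')
E
```

```text
pics
scene {'camera_matrix': array([[482.23764508,   0.        , 323.97582612],
       [  0.        , 482.23764508, 198.36977793],
       [  0.        ,   0.        ,   1.        ]]), 'eye': array([1220.12135992, -354.99779728, 1443.14190891]), 'rotation': array([0.81405871, 0.22652812, 0.14661394, 0.51429348])}
mouth [([332.1, 257.2], 0.7)]
head [([336.3, 255.2], 0.74)]
stop [([350.3, 292.4], 0.78)]
pivot [([339.9, 259.8], 0.69)]
lever_grip [([337.6, 221.5], 0.79)]
form_toe [([156.1, 209.5], 0.9), ([361.3, 177.0], 0.75), ([325.3, 245.5], 0.7), ([262.6, 175.1], 0.68)]
form_heel [([202.5, 195.8], 0.96), ([289.7, 215.9], 0.85), ([258.3, 207.1], 0.71), ([330.1, 150.7], 0.66)]
form [([211.2, 182.8], 0.96), ([344.0, 165.7], 0.95), ([156.7, 224.1], 0.81), ([260.8, 191.1], 0.73)]
side {'camera_matrix': array([[401.1025469 ,   0.        , 323.55843912],
       [  0.        , 401.1025469 , 201.91049387],
       [  0.        ,   0.        ,   1.        ]]), 'eye': array([  45.95078464, -642.61263337, 1092.67021761]), 'rotation': array([ 0.8984919 ,  0.31693365, -0.09514956, -0.28846477])}
mouth [([373.8, 215.3], 0.98)]
head [([389.9, 178.4], 0.93), ([403.0, 191.6], 0.42)]
stop [([401.8, 194.8], 0.64)]
pivot [([347.2, 233.1], 0.33)]
lever_grip [([368.7, 167.4], 0.51)]
form_toe [([287.1, 299.3], 0.88), ([278.8, 199.8], 0.66), ([358.9, 219.3], 0.61), ([275.0, 358.6], 0.59)]
form_heel [([330.6, 354.9], 0.87), ([337.7, 246.8], 0.84), ([247.3, 228.0], 0.68), ([331.1, 287.0], 0.58)]
form [([309.6, 295.0], 0.8), ([305.9, 357.5], 0.75), ([260.2, 221.0], 0.6), ([346.2, 235.6], 0.56)]
```

View pics/scene0.png

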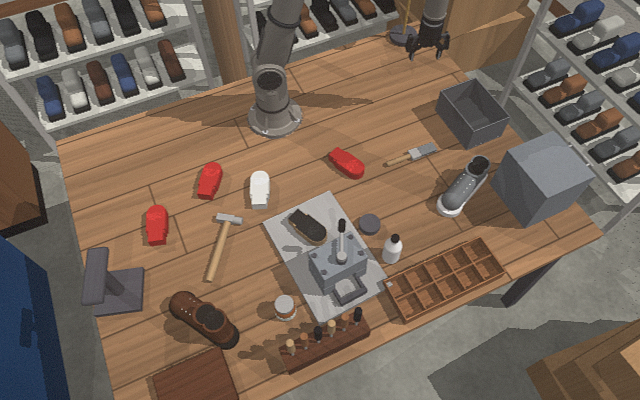

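View pics/side0.png

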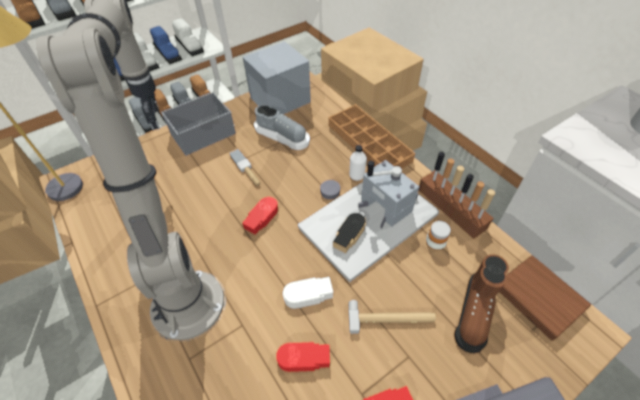

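The black-topped form shows on the infeed at scene (307,225) and side (349,233). The look-alikes are red at scene (209,181), (156,225) and (347,163), and white at (260,188). I choose the one on the plate. The lever knob is at scene (341,226), with the press plate running from (296,205) to (358,300).

```bash
python3 - <<'E'
s=open('h.py').read()
s=s.replace("R=np.array(m['rotation'])","R=Rot.from_quat(m['rotation'],scalar_first=True).as_matrix()").replace("from plant","from scipy.spatial.transform import Rotation as Rot\nfrom scipy.optimize import least_squares\nfrom plant")
open('h.py','w').write(s)
from h import *
print([k for k in robot.camera_model('scene')], robot.camera_model('wrist'))
# rough: corners of the plate by intensity polygon
for c,seed in(('scene',(280,225)),('side',(330,225))):
    im=cv2.imread(f'pics/{c}0.png')
    m=np.zeros((402,642),np.uint8); cv2.floodFill(im.copy(),m,seed,0,(6,)*3,(6,)*3,4|(255<<8)|cv2.FLOODFILL_MASK_ONLY)
    cn=max(cv2.findContours(m[1:-1,1:-1],cv2.RETR_EXTERNAL,cv2.CHAIN_APPROX_NONE)[0],key=cv2.contourArea)
    print(c,cv2.approxPolyDP(cv2.convexHull(cn),4,True)[:,0].tolist(),cv2.contourArea(cn))
for c,p in(('scene',[(332,257),(307,225),(350,292)]),('side',[(374,215),(349,233)])):
    for q in p: print(c,q,onz(c,q,20).round())
a=cv2.imread('pics/scene0.png')[180:330,250:410]; b=cv2.imread('pics/side0.png')[150:290,290:450]
cv2.imwrite('pics/crop0.png',np.hstack([cv2.resize(a,(400,375),interpolation=2),cv2.resize(b,(400,375),interpolation=2)]))
E
```

```text
['camera_matrix', 'eye', 'rotation'] {'camera_matrix': array([[352.69611044,   0.        , 315.97282082],
       [  0.        , 352.69611044, 198.8953229 ],
       [  0.        ,   0.        ,   1.        ]]), 'eye': array([117.47292815, 543.83640955, 373.49810777]), 'rotation': array([ 0.80897332, -0.11862638, -0.08300695,  0.56973661])}
scene [[285, 261], [265, 225], [293, 208], [302, 245]] 644.0
side [[356, 189], [387, 249], [349, 276], [300, 224]] 2232.5
scene (332, 257) [645. -63.  20.]
scene (307, 225) [504. -88.  20.]
scene (350, 292) [775. -64.  20.]
side (374, 215) [636. -80.  20.]
side (349, 233) [524. -88.  20.]
```

View pics/crop0.png

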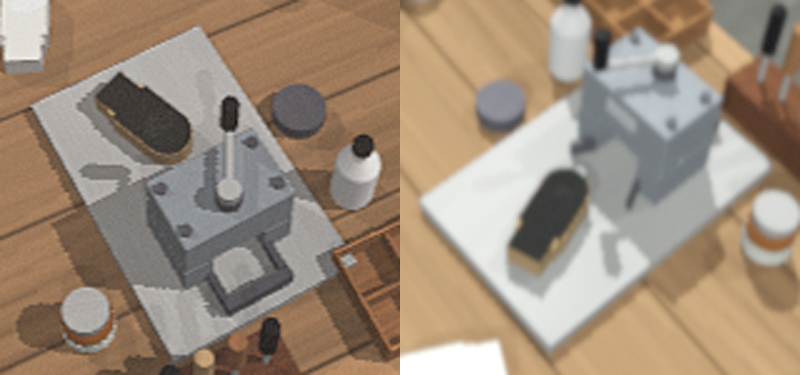

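The crop confirms the choice: black rubber top, square heel at scene (292,214), toe toward the gap at about (324,241). Next I fit the press pose.

```bash
cat >> h.py <<'E'
def P2W(p,q):
    c,s=np.cos(p[2]),np.sin(p[2]); q=np.atleast_2d(np.array(q,float))
    return np.c_[p[0]+c*q[:,0]-s*q[:,1],p[1]+s*q[:,0]+c*q[:,1],q[:,2]]
def fit(obs,x0,z=0):
    # obs: list (cam-projector, local pt, pixel)
    f=lambda p:np.concatenate([(pr(P2W(p,q))[0]-px) for pr,q,px in obs])
    r=least_squares(f,x0,loss='soft_l1',f_scale=2,x_scale=[100,100,1]); return r.x,f(r.x).reshape(-1,2)
E
python3 - <<'E'
from h import *
S=lambda X:proj('scene',X); D=lambda X:proj('side',X)
o=[(S,(-230,130,20),(331.2,191.2)),(S,(-230,-130,20),(262.8,222.8)),(S,(170,-130,20),(321.2,324)),
(D,(-230,130,20),(298.4,224.7)),(D,(-230,-130,20),(350,280.6)),(D,(170,-130,20),(438,211.6)),(S,(50,0,150),(336.3,255.2)),(S,(-4,42,208),(337.6,221.5)),(S,(70,0,168),(339.9,259.8)),(D,(0,0,20),(373.8,215.3)),(S,(0,0,20),(332,257)),(S,(140,0,20),(350.3,292.4))]
p,r=fit(o,(640,-70,0));print('press',p.round(3).tolist());print(r.round(1).tolist())
of=[(S,(-70,25,55),(296.8,209.2)),(S,(-70,-25,55),(288.8,218)),(S,(70,0,55),(324,240.8)),(D,(-70,25,55),(334,240.7)),(D,(-70,-25,55),(348.8,247.8)),(D,(70,0,55),(360,213.5))]
f,r=fit(of,(510,-88,0));print('form',f.round(3).tolist());print(r.round(1).tolist())
for n in('glue','tin','jar'):
  print(n,[(onz(c,robot.place_of(n,c)[0]['xy'],0).round()) for c in('scene','side')])
print(robot.state()['orientation'], robot.camera_model('wrist')['eye'])
E
```

```text
press [644.568, -75.574, 0.072]
[[-3.1, -2.2], [-1.9, -1.5], [-2.3, -0.2], [-1.5, -0.0], [-0.2, -1.0], [0.9, -1.0], [0.7, -1.5], [2.9, 2.5], [0.7, -3.2], [1.4, -2.4], [-3.6, 1.4], [0.7, 2.4]]
form [527.376, -94.729, 0.418]
[[0.1, 0.1], [-2.2, 1.3], [-0.1, -1.8], [-0.5, -0.3], [-1.0, -0.5], [1.7, -1.3]]
glue [array([724., 115.,   0.]), array([719., 121.,   0.])]
tin [array([583.,  95.,   0.]), array([569., 104.,   0.])]
jar [array([ 735., -265.,    0.]), array([ 737., -275.,    0.])]
[1.22517917e-05 1.71505827e-01 9.85183105e-01 2.51874593e-05] [117.47251661 543.83577299 373.48042808]
```

```bash
cat >> h.py <<'E'
def ori(yaw,tilt=0):
    z=np.array([np.sin(tilt),0,-np.cos(tilt)]);x=np.array([-np.cos(tilt),0,-np.sin(tilt)])
    M=np.c_[x,np.cross(z,x),z]
    return (Rot.from_euler('z',yaw)*Rot.from_matrix(M)).as_quat(scalar_first=True)
E
python3 - <<'E'
from h import *
robot.move_ptp([520,-85,330],ori(0.07,0)); robot.wait(.3)
s=robot.state();print(s['t'],s['joint_positions'],s['ee_pos'],robot.camera_model('wrist'))
save('wrist','w1')
for n in('mouth','head','pivot','lever_grip','form_toe','form_heel','form'):
    print(n,[(np.round(r['xy'],1).tolist(),round(r['score'],2)) for r in robot.place_of(n,'wrist')][:3])
print(proj('wrist',P2W((644.6,-75.6,.072),[(0,0,20),(50,0,150),(-230,130,20),(-230,-130,20),(70,0,168)])).round())
E
```

```text
3.9667 [-0.55251379  0.30466516  0.92466343  1.40020002 -0.24186186  1.554918
  1.99471847] [520.06767361 -84.63583444 329.91401011] {'camera_matrix': array([[352.69611044,   0.        , 315.97282082],
       [  0.        , 352.69611044, 198.8953229 ],
       [  0.        ,   0.        ,   1.        ]]), 'eye': array([447.54791513, -88.46985513, 472.10469653]), 'rotation': array([ 0.67416413, -0.09851043, -0.10584707,  0.72428919])}
mouth [([320.4, 241.1], 0.66)]
head [([445.9, 207.3], 0.63), ([317.3, 333.8], 0.6), ([367.2, 327.9], 0.56)]
pivot [([319.8, 363.7], 0.65)]
lever_grip [([367.2, 324.7], 0.87)]
form_toe [([529.1, 67.5], 0.93), ([327.0, 200.9], 0.84), ([318.4, 238.1], 0.34)]
form_heel [([291.6, 101.0], 0.8), ([226.0, 12.1], 0.59)]
form [([520.9, 9.9], 0.9), ([313.5, 154.2], 0.68)]
[[315. 242.]
 [315. 334.]
 [423.  65.]
 [207.  65.]
 [315. 361.]]
```

View pics/w1.png

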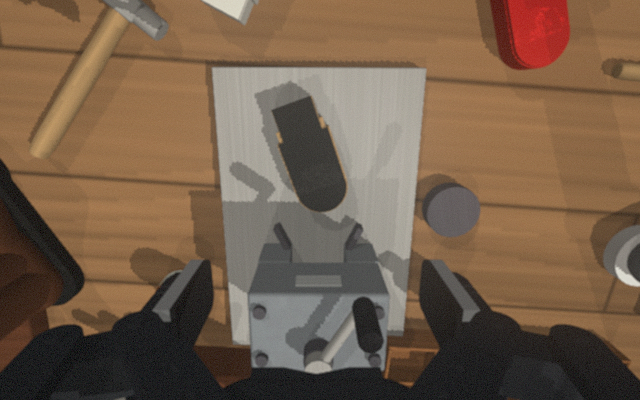

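The wrist view shows the form's heel corners at (272,108) and (311,96), and the toe near (325,211). The plate corners are at (212,68) and (425,68), the gap mouth at (320,241), and the knob top at about (367,303). I refine the fits with these and check that the path is reachable.

```bash
python3 - <<'E'
from h import *
W=lambda X:proj('wrist',X);S=lambda X:proj('scene',X); D=lambda X:proj('side',X)
o=[(W,(-230,-130,20),(213,68)),(W,(-230,130,20),(425,68)),(W,(0,-75,150),(250,293)),(W,(0,75,150),(388,293)),(W,(0,0,20),(320.4,241.1)),(W,(70,0,168),(319.8,363.7)),(W,(-4,42,208),(367.2,324.7)),
(S,(-230,130,20),(331.2,191.2)),(S,(-230,-130,20),(262.8,222.8)),(D,(-230,130,20),(298.4,224.7)),(D,(-230,-130,20),(350,280.6)),(D,(170,-130,20),(438,211.6)),(S,(170,-130,20),(321.2,324))]
p,r=fit(o[:7],(640,-70,0));print('press W',p.round(3).tolist());print(r.round(1).tolist())
p,r=fit(o,(640,-70,0));print('press all',p.round(3).tolist());print(r.round(1).tolist())
of=[(W,(-70,-25,55),(272,108)),(W,(-70,25,55),(311,96)),(W,(70,0,55),(328,211)),(W,(-30,33,55),(330,125)),(W,(-30,-33,55),(278,143))]
f,r=fit(of,(510,-88,0));print('form',f.round(3).tolist());print(r.round(1).tolist())
a=0.6
def tcp(g,yaw,t): return np.array(g)+19*np.array([np.sin(t)*np.cos(yaw),np.sin(t)*np.sin(yaw),-np.cos(t)])
def ck(n,pos,q):
    j=robot.solve_ik(pos,q);print(n,None if j is None else np.round(j,2))
for t in(.3,.6,.8):
    g=P2W(f,[(-57,0,44)])[0];ck(('grasp',t),tcp(g,f[2],t),ori(f[2],t))
    ck(('push',t),P2W(p,[(0,0,40)])[0],ori(p[2],t))
for q in((0,60),(-15,-40)): ck(('lever',q),P2W(p,[(q[0],q[1],200)])[0],ori(p[2],0))
E
```

```text
press W [645.772, -70.974, 0.072]
[[-2.2, -1.1], [1.9, -1.5], [-2.7, 1.0], [3.9, 0.8], [-1.7, 1.9], [-0.1, -1.4], [1.0, 1.2]]
press all [646.052, -71.201, 0.074]
[[-2.6, -0.8], [1.4, -1.4], [-3.0, 1.3], [3.7, 0.9], [-1.9, 2.1], [-0.3, -1.2], [0.7, 1.4], [-1.9, -2.4], [-0.6, -1.5], [-1.8, -1.0], [-0.5, -2.3], [0.3, -2.1], [-0.7, -0.4]]
form [522.363, -89.324, 0.386]
[[-0.8, -0.0], [1.7, -2.1], [0.7, 0.6], [-0.0, 0.8], [-1.5, 0.4]]
('grasp', 0.3) [-0.25  0.37  0.71  2.18 -0.83  0.62  3.03]
('push', 0.3) [-0.35  0.58  0.64  1.8  -0.68  0.66  2.31]
('grasp', 0.6) [ 0.35  0.32  0.2   2.35 -1.44  0.53 -2.5 ]
('push', 0.6) [ 0.74  0.56 -0.73  2.05  1.34  0.22  0.57]
('grasp', 0.8) [ 1.43  0.62 -0.92  2.4   4.39  0.23 -1.75]
('push', 0.8) [ 1.02  0.79 -1.07  2.2   2.35  0.48 -0.22]
('lever', (0, 60)) [-0.49  0.62  0.83  1.31 -0.45  1.4   1.96]
('lever', (-15, -40)) [-0.35  0.64  0.86  1.3  -0.48  1.41  2.13]
```

```bash
cat >> h.py <<'E'
PR=np.array([646,-71.1,.073]); FM=np.array([522.4,-89.3,.386])
def tcp(g,yaw,t): return np.array(g)+19*np.array([np.sin(t)*np.cos(yaw),np.sin(t)*np.sin(yaw),-np.cos(t)])
def pp(x,y,z): return P2W(PR,[(x,y,z)])[0]
def st(n=''):
    s=robot.state();print(n,round(s['t'],2),np.round(s['joint_positions'],2).tolist(),np.round(s['ee_pos'],1).tolist(),'F',np.round(s['wrist_force'],1).tolist(),round(s['opening'],3))
E
python3 - <<'E'
from h import *
y=FM[2];t=.3
g=P2W(FM,[(-57,0,47)])[0]
robot.move_ptp(tcp(g+[0,0,90],y,t),ori(y,t));st('pre')
robot.move_linear(tcp(g,y,t),max_speed=100,threshold=15);st('down')
robot.gripper_close();st('closed')
y=PR[2]
robot.move_linear(tcp(g+[0,0,3],FM[2],t),max_speed=30);st('lift')
robot.move_linear(tcp(pp(-115-57,0,50),y,t),ori(y,t),max_speed=60);st('aligned')
save('wrist','w2')
for n in('form_toe','mouth','form_heel'):
    print(n,[(np.round(r['xy'],1).tolist(),round(r['score'],2)) for r in robot.place_of(n,'wrist')][:3])
print(proj('wrist',[pp(-45,0,23),pp(0,0,20)]).round())
save('scene','s2')
E
```

```text
pre 5.25 [-0.58, 0.22, 1.05, 2.09, -0.59, 0.81, 2.78] [476.8, -108.9, 120.3] F [1.1, 0.7, 0.6] 1.001
down 6.3 [-0.28, 0.37, 0.74, 2.18, -0.84, 0.63, 3.03] [475.7, -109.0, 29.3] F [0.3, 0.4, 0.1] 1.001
closed 6.72 [-0.28, 0.37, 0.74, 2.18, -0.84, 0.63, 3.03] [475.4, -109.1, 29.6] F [-1.5, -0.9, 6.0] 0.576
lift 6.97 [-0.29, 0.36, 0.74, 2.18, -0.83, 0.64, 3.02] [474.2, -108.2, 31.5] F [-0.1, -0.0, -2.3] 0.575
aligned 7.56 [-0.53, 0.35, 0.86, 2.23, -0.8, 0.52, 2.58] [479.8, -83.0, 31.6] F [1.5, -0.4, -2.4] 0.571
form_toe []
mouth []
form_heel [([317.1, 245.4], 0.79)]
[[315. 389.]
 [316. 417.]]
```

View pics/w2.png

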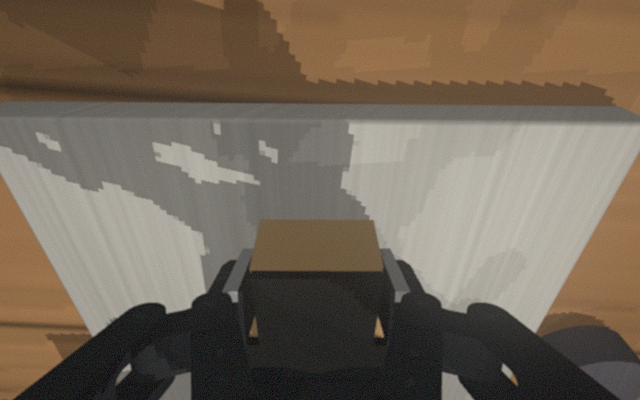

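The form's heel is held squarely between the pads: its top spans (252–380, 270), it is aligned with the plate, and the opening of about 49 mm matches the 50 mm heel. I feed it in.

```bash
python3 - <<'E'
from h import *
y=PR[2];t=.3
hit=robot.move_linear(tcp(pp(-57,0,49),y,t),max_speed=70,threshold=20);st(f'ins {hit}')
if hit: raise SystemExit
a,b=robot.state()['ee_pos'],0
robot.move_linear(tcp(pp(-57,0,47),y,t),max_speed=30,threshold=15)
robot.open();st('open')
robot.move_linear(tcp(pp(-100,0,140),y,t),max_speed=150);st('up')
robot.gripper_close()
for tt in(.55,.62,.7,.8):
  for x,z in((-90,42),(2,42)):
    j=robot.solve_ik(pp(x,0,z),ori(y,tt));print(tt,x,None if j is None else np.round(j,2))
save('scene','s3');save('side','d3')
a=cv2.imread('pics/scene3.png') if 0 else cv2.imread('pics/s3.png')[180:330,250:410]; b=cv2.imread('pics/d3.png')[150:300,290:450]
cv2.imwrite('pics/crop3.png',np.hstack([cv2.resize(a,(400,375),interpolation=2),cv2.resize(b,(400,375),interpolation=2)]))
E
```

```text
ins False 9.6 [-0.48, 0.56, 0.81, 1.95, -0.85, 0.65, 2.49] [594.3, -74.9, 30.8] F [0.6, 0.1, -2.1] 0.572
open 10.31 [-0.48, 0.56, 0.81, 1.95, -0.85, 0.65, 2.5] [594.8, -74.8, 28.8] F [0.1, 0.3, 0.0] 1.003
up 11.14 [-0.67, 0.36, 1.02, 1.97, -0.6, 0.77, 2.31] [551.6, -77.4, 121.3] F [-0.3, 0.4, -0.2] 1.0
0.55 -90 [ 0.96  0.47 -0.91  2.22  1.29  0.23  0.63]
0.55 2 [-0.25  0.48  0.5   2.03 -1.24  0.35  2.91]
0.62 -90 [ 1.09  0.56 -1.06  2.27  1.79  0.3   0.2 ]
0.62 2 [ 0.86  0.63 -0.9   2.06  1.53  0.31  0.43]
0.7 -90 [ 1.12  0.59 -1.06  2.33  2.26  0.33 -0.23]
0.7 2 [ 0.99  0.74 -1.07  2.12  1.93  0.42  0.14]
0.8 -90 [ 1.15  0.66 -1.07  2.4   2.63  0.46 -0.52]
0.8 2 [ 1.02  0.78 -1.07  2.19  2.33  0.48 -0.21]
```

View pics/crop3.png

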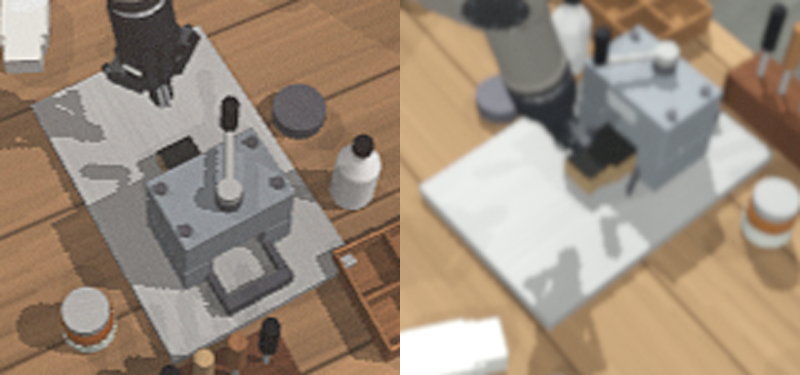

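The form is about half in with its heel outside, and nothing else has moved. I now push with shut fingers, leaning back as they near the head.

```bash
python3 - <<'E'
from h import *
y=PR[2]
def go(x,z,t,v,th):
    h=robot.move_linear(pp(x,0,z),ori(y,t),max_speed=v,threshold=th);st(f'{x} {t} {h}')
    return h
if not go(-97,36,.3,120,15) and not go(-42,36,.3,70,30) and not go(-24,38,.55,30,30):
    go(8,38,.55,25,22)
s=robot.state(); d=np.array(s['ee_pos'])-[*PR[:2],0];print('press x',d[0]*np.cos(y)+d[1]*np.sin(y))
save('scene','s4')
print([(np.round(r['xy'],1).tolist(),round(r['score'],2)) for r in robot.place_of('form_toe','scene')],proj('scene',pp(140,0,20)).round())
E
```

```text
-97 0.3 False 12.88 [-0.51, 0.47, 0.84, 2.06, -0.82, 0.61, 2.52] [549.9, -78.6, 36.6] F [0.4, 0.7, -0.6] -0.003
-42 0.3 False 13.81 [-0.48, 0.57, 0.82, 1.92, -0.84, 0.67, 2.47] [604.0, -74.3, 36.0] F [0.0, 0.6, 0.1] -0.008
-24 0.55 False 14.63 [-0.22, 0.44, 0.47, 2.1, -1.31, 0.33, 3.01] [621.7, -73.2, 38.0] F [-0.6, -0.3, 0.6] 0.001
8 0.55 True 15.45 [-0.24, 0.48, 0.49, 2.06, -1.27, 0.35, 2.95] [638.1, -71.7, 35.6] F [0.2, -0.2, -0.1] 0.0
press x -7.933034920945707
[([161.9, 210.8], 0.97), ([261.9, 175.1], 0.9), ([359.6, 178.6], 0.73), ([351.7, 297.4], 0.72), ([218.8, 167.2], 0.63)] [[353. 295.]]
```

```bash
python3 - <<'E'
from h import *
y=PR[2]
h=robot.move_linear(pp(8,0,38),ori(y,.55),max_speed=20,threshold=30);st(f'again {h}')
robot.move_linear(pp(-60,0,60),ori(y,.5),max_speed=120)
robot.move_linear(pp(-100,0,150),ori(y,.3),max_speed=200);st('up')
save('scene','s5');save('side','d5')
a=cv2.imread('pics/s5.png')[220:320,290:397]; b=cv2.imread('pics/d5.png')[150:250,340:447]
cv2.imwrite('pics/crop5.png',np.hstack([cv2.resize(i,(400,375),interpolation=2) for i in(a,b)]))
E
```

```text
again True 16.07 [-0.25, 0.48, 0.5, 2.05, -1.26, 0.35, 2.93] [638.1, -71.7, 32.5] F [1.4, 0.3, -0.0] -0.004
up 17.58 [-0.69, 0.28, 1.01, 1.95, -0.48, 0.8, 2.21] [545.7, -78.0, 148.9] F [0.1, -0.2, 0.2] 0.003
```

View pics/crop5.png

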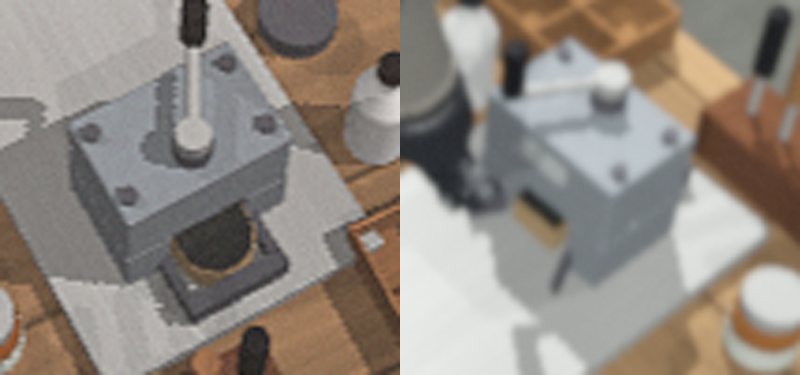

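The toe is against the back stop (scene crop (215,275)) and the heel is flush under the head. Two pushes stopped at the same place, so the form is home. Next is the lever.

```bash
python3 - <<'E'
from h import *
th0=np.arctan2(42,-74)
def pose(a,off,r=85,z=200):
    th=th0+a; e=np.array([np.cos(th),np.sin(th)]);tn=np.array([-e[1],e[0]])
    c=np.array([70,0])+r*e-off*tn
    return pp(c[0],c[1],z),ori(PR[2]+th-np.pi,0)
def ang():
    s=robot.state();d=np.array(s['ee_pos'])-pp(70,0,0);v=Rot.from_euler('z',-PR[2]).apply(d)
    return np.arctan2(v[1],v[0])%(2*np.pi)-th0, np.hypot(v[0],v[1])
q,o=pose(0,60,z=290);robot.move_ptp(q,o);st('above')
q,o=pose(0,60);print(robot.move_linear(q,o,max_speed=120,threshold=10))
hit=False;last=None
for a in np.arange(0,1.25,.1):
    q,o=pose(a,26)
    hit=robot.move_linear(q,o,max_speed=50,threshold=9 if a>.85 else 15)
    st(f'a={a:.2f} {hit} {np.round(ang(),3)}')
    if hit: break
save('scene','s6');save('wrist','w6')
r=robot.place_of('lever_grip','scene');print([(np.round(i['xy'],1).tolist(),round(i['score'],2)) for i in r[:2]])
for a in(0,.9,1.0): 
    c=[70+85*np.cos(th0+a),85*np.sin(th0+a)];print(a,proj('scene',pp(*c,208)).round(1))
i=cv2.imread('pics/s6.png')[200:300,290:397];cv2.imwrite('pics/crop6.png',np.hstack([cv2.resize(i,(400,375),interpolation=2),cv2.resize(cv2.imread('pics/w6.png'),(400,375))]))
E
```

```text
above 18.56 [-0.54, 0.69, 1.01, 1.05, -0.57, 1.66, 1.41] [664.1, 22.9, 288.9] F [-0.5, -0.5, -0.8] -0.002
False
a=0.00 False [-0.302 89.144] 20.29 [-0.56, 0.7, 1.0, 1.28, -0.58, 1.46, 1.51] [650.3, -5.5, 200.0] F [-0.1, 0.4, 0.5] 0.001
a=0.10 False [-0.207 89.354] 20.62 [-0.56, 0.68, 0.98, 1.3, -0.56, 1.44, 1.61] [644.7, -11.9, 199.9] F [-0.4, 1.5, -0.4] -0.001
a=0.20 False [-0.105 89.281] 20.94 [-0.54, 0.66, 0.96, 1.31, -0.53, 1.43, 1.71] [639.6, -19.5, 199.9] F [-0.5, 1.8, -0.0] -0.002
a=0.30 False [-3.0000e-03  8.9062e+01] 21.27 [-0.53, 0.65, 0.94, 1.33, -0.52, 1.42, 1.81] [635.5, -27.6, 199.9] F [-0.8, 1.1, -0.6] 0.001
a=0.40 False [ 0.098 88.95 ] 21.59 [-0.51, 0.63, 0.92, 1.34, -0.5, 1.41, 1.92] [632.1, -35.9, 199.9] F [-0.9, 1.4, 0.6] -0.001
a=0.50 False [ 0.198 88.919] 21.92 [-0.49, 0.62, 0.9, 1.34, -0.48, 1.4, 2.02] [629.6, -44.4, 199.9] F [-1.3, 2.7, -0.2] 0.004
a=0.60 False [ 0.298 88.905] 22.24 [-0.47, 0.61, 0.88, 1.35, -0.47, 1.4, 2.12] [627.8, -53.1, 199.9] F [-1.8, 2.5, -0.0] 0.0
a=0.70 False [ 0.397 88.908] 22.57 [-0.44, 0.6, 0.85, 1.35, -0.45, 1.39, 2.23] [627.0, -61.9, 199.9] F [-1.1, 2.9, 0.1] 0.001
a=0.80 False [ 0.498 88.967] 22.89 [-0.41, 0.6, 0.83, 1.34, -0.44, 1.39, 2.33] [627.0, -70.9, 199.9] F [-1.7, 2.7, 0.4] -0.003
a=0.90 False [ 0.597 89.   ] 23.22 [-0.39, 0.6, 0.81, 1.33, -0.43, 1.39, 2.44] [627.9, -79.6, 199.9] F [-1.9, 2.9, -0.4] -0.002
a=1.00 False [ 0.698 89.054] 23.54 [-0.36, 0.6, 0.78, 1.32, -0.42, 1.39, 2.54] [629.6, -88.4, 199.9] F [-1.6, 2.9, 0.2] -0.002
a=1.10 True [ 0.729 89.774] 23.78 [-0.33, 0.6, 0.76, 1.31, -0.41, 1.4, 2.65] [629.7, -91.3, 199.2] F [-2.8, 3.4, 2.6] 0.001
[([342.6, 259.4], 0.7), ([314.7, 234.2], 0.61)]
0 [[342.  223.8]]
0.9 [[319.  233.8]]
1.0 [[317.3 235.9]]
```

View pics/crop6.png

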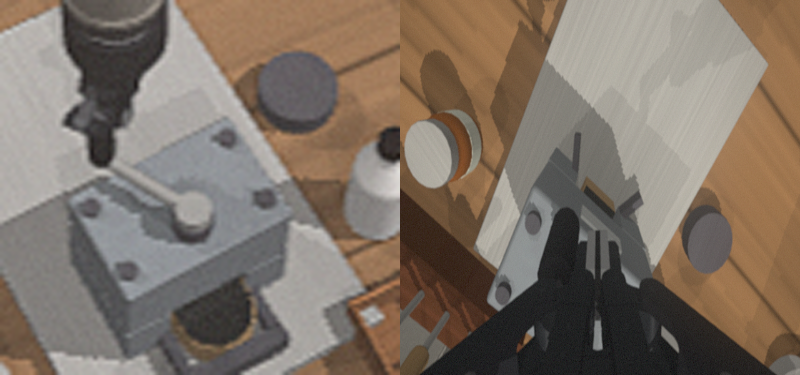

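The lever met its hard stop where expected: knob near scene (315,234), force rising sharply past about 1.0 rad. I press once more, let it return, back off and check.

```bash
python3 - <<'E'
from h import *
th0=np.arctan2(42,-74)
def pose(a,off,r=85,z=200):
    th=th0+a; e=np.array([np.cos(th),np.sin(th)]);tn=np.array([-e[1],e[0]])
    c=np.array([70,0])+r*e-off*tn
    return pp(c[0],c[1],z),ori(PR[2]+th-np.pi,0)
print(robot.move_linear(*pose(1.12,26),max_speed=40,threshold=14));st('press')
robot.wait(.2)
for a in np.arange(.8,-.1,-.2): robot.move_linear(*pose(a,26),max_speed=100)
robot.move_linear(*pose(0,60),max_speed=100);st('back')
robot.move_linear(*pose(0,60,z=290),max_speed=150)
robot.move_ptp([420,60,350],ori(0,0)); robot.wait(.5);st('clear')
save('scene','s7');save('side','d7')
for n in('lever_grip','form_toe'):print([(np.round(i['xy'],1).tolist(),round(i['score'],2)) for i in robot.place_of(n,'scene')[:4]])
a=cv2.imread('pics/s7.png')[180:330,250:410]; b=cv2.imread('pics/d7.png')[150:300,290:450]
cv2.imwrite('pics/crop7.png',np.hstack([cv2.resize(i,(400,375),interpolation=2) for i in(a,b)]))
E
```

```text
False
press 24.3 [-0.32, 0.6, 0.75, 1.31, -0.41, 1.4, 2.67] [630.1, -92.8, 198.5] F [-8.8, 10.1, 3.3] -0.001
back 26.86 [-0.58, 0.73, 0.99, 1.23, -0.59, 1.48, 1.46] [664.8, 25.5, 199.7] F [-1.2, -0.3, 0.0] -0.002
clear 29.11 [-1.4, -0.05, 1.19, 1.61, 0.04, 1.55, 1.36] [420.1, 59.8, 350.0] F [0.2, -0.1, 0.1] -0.0
[([341.6, 221.1], 0.73)]
[([218.1, 167.1], 0.97), ([362.7, 178.6], 0.85), ([161.5, 208.7], 0.81), ([348.9, 295.0], 0.7)]
```

View pics/crop7.png

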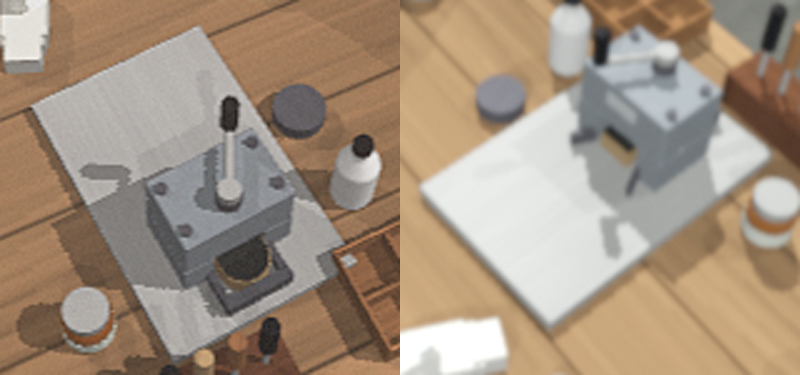

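```bash
python3 - <<'E'
from h import *
t=np.linspace(-np.pi/2,np.pi/2,15)
out=[]
for n in('s5','s7','s7o'):
    im=cv2.resize(cv2.imread(f'pics/{n[:2]}.png')[265:315,325:375],(400,400),interpolation=cv2.INTER_CUBIC)
    if n=='s7o':
        for dx,col in((0,(0,255,0)),(-8,(0,0,255))):
            P=np.array([pp(107+dx+33*np.cos(a),33*np.sin(a),55) for a in t])
            q=(proj('scene',P)-[325,265]+.5)*8
            cv2.polylines(im,[q.astype(int).reshape(-1,1,2)],False,col,1)
        P=np.array([pp(140,-40,45),pp(140,40,45)]);q=(proj('scene',P)-[325,265]+.5)*8
        cv2.polylines(im,[q.astype(int).reshape(-1,1,2)],False,(255,0,0),1)
    out.append(cv2.resize(im,(266,266)))
cv2.imwrite('pics/toe.png',cv2.resize(np.hstack(out),(798,266)))
E
```

```text
(no output)
```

View pics/toe.png

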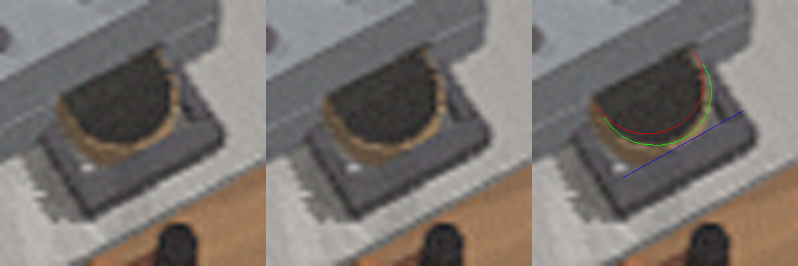

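The form has not moved since the push. Its toe outline matches the home position (green) and touches the stop bar. The lever is back at rest at scene (342,221).

```bash
python3 -c "
from plant import robot
print(robot.close_job())"
```

```text
the job is handed in; nothing more can be done
None
```

The form is home against the back stop, rubber side up; after that I swung the lever to its stop and it sprang back, nothing else was moved, and I handed the job in at about 29 s (no verdict was returned).

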